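# Shut and lock the filter hatch

## Robot

A 6-joint arm with a two-finger parallel gripper is mounted at the origin on a cart in front of the work surface, level with it; the furniture and walls round the work are solid. World frame = base frame: x ahead of the robot, y to its left, z up, the work surface at z = 0. Lengths are in m, angles in rad, forces in N, time in s.
With the tool pointing down it reaches from about 0.3 to 0.875 m from the base axis. Payload 6.4 kg.
Tool frame: the origin (TCP) lies between the finger pads; the fingertips stand ctrl.tip_extent ahead of it and the grasp point (between the pads) is the TCP (ctrl.tip_extent is the distance from the TCP to the fingertips, in m); z points along the fingers, y is the line along which they close (so a half turn about z gives the same grasp; the last joint's range is limited). The gripper opens to 85 mm and grips with 20 to 120 N. Pads are 22 mm wide; open, the fingers measure 114 mm over their backs; the gripper's body (76 mm by 85 mm) begins 54 mm behind the grasp point. The pads swing forward as they close: fully open they stand 13 mm farther back than shut.
Start: joints at [0.977, 0.181, 1.607, -0, 1.354, -0.206], TCP at [0.217, 0.532, 0.25] pointing down, gripper open.
Joint ranges: [-2.99, 2.99], [-0.89, 2.07], [0.3, 2.58], [-1.14, 4.28], [0, 2.63], [-3.12, 3.12]. Speed limits (rad/s): [2.57, 2.57, 3.01, 3.14, 3.14, 3.14].

## Interface

Orientations are given as a unit quaternion [w, x, y, z].
In Python, from bench import ctrl gives the robot as it stands.
- The arm moves only by the tool send_rows, never from a script. Its arguments are lists of equal length, an entry for each row: "dr": the turn, a rotation vector about the tool's x, y, z in units of 6 degrees (1.0 is 6 degrees), a list of three; "xyz": the shift along the tool's x, y, z in cm, a list of three; "jaw": the opening in per cent of the stroke, from 0 (shut) to 100 (fully open). In form: {"dr": [[wx, wy, wz], ...], "xyz": [[dx, dy, dz], ...], "jaw": [jaw, ...]}. A call has exactly 8 rows; each row is the pose to reach, as a shift and turn from the pose commanded when the call began, along the tool's axes at that moment; what a row does not reach only later rows make up. A row lasts 1/8 s, in which the tool goes at most 62.5 mm and 10.7 degrees, less where a joint would pass 70% of its speed; a pose out of reach is approached as far as the arm can. A call with a gripper value outside its range is refused whole. The fingers move at their own pace and stop on an object; the grip force is fixed at half the most. Time passes only in rows, so rows that repeat a pose let the fingers close, or fill a call up. It gives the time, the measured TCP pose, the force, the opening and the grip force at its end, in the units of the state.
- ctrl.get_obs(): the state, without advancing time (a new reading comes with each control period).
- ctrl.camera(name): name is "scene" or "top"; returns the picture (480x640x3 uint8, red, green, blue); there is no depth.
- ctrl.calibration(name): a dict with "camera_matrix" (3x3 intrinsics, pixels), "world_from_camera" (4x4, takes a point from camera to world coordinates). Camera axes: x right, y up, looking along -z (the intrinsics and any distortion apply to the point x, -y, -z); pixel columns grow to the right and rows downward; lengths in m; the calibration is good to about 2 mm. A picture is of the moment at which its call begins. calibration takes no time and is no camera call.
- ctrl.hand_in(): hands the job in; it is judged then, once.
The state is a dict: "time_s": time; "q": joint angles; "dq": joint speeds; "joint_efforts": joint torques, N m; "eef_pos": TCP position; "eef_rot": TCP orientation; "wrist_force": force on the tool from outside, world axes, zero at the start; "torque": the same for the moment, N m; "opening": opening from 0.0 (shut) to 1.0 (fully open); "grasp_force": force on a finger pad.
Only numpy, scipy, OpenCV 4.12 (cv2) and the standard library are available. Lean on these libraries where they do the work, as an engineer would, in place of code of your own. Each camera call takes 0.05 s, during which the arm holds its last target. There are 200 camera calls.

## Task

Close the filter box: with a fingertip, push the sliding cover plate by its upright lip along its guides until it is fully home against the end stop, then set a fingertip in the slot of the round quarter-turn fastener and turn it a quarter turn anticlockwise (seen from above) until its tongue lies across the track behind the lip and the cover is locked. Only push: do not lift the cover out of its guides, and leave the cup, the sanding pad and the broken stone where they are.

Things in the scene. Friction and masses are not known exactly. Their poses are not given: they have to be found in the camera images.
- filter_box: Fixed grey box on the table. Frame: x = direction the cover slides shut, z up; origin at table height (z=0) below the outer lip face of a home cover, mid-track. Deck 34 mm high: track part x -85..110, y -60..60 mm; wing x -100..50, y 60..165 mm carries the fastener. Guide rails 12 mm high, 8 mm wide, inner faces y +-47 mm. Filter well x 10..90, y -30..30, 26 mm deep. Spigot at -y side.
- cover: Loose steel plate, 0.25-0.5 kg, 100 (x) x 90 (y) x 8 mm, flat on the deck between the rails (2 mm play a side). Origin: centre of underside; x as the box's x. Home: origin at x 50, y 0, z 34 mm in the box frame; starts 50 to 75 mm short of that. Upright lip along its rear edge: outer face at x -50 mm, 5 mm thick, 80 mm wide, top 30 mm above the underside. Slides with a few N of friction.
- cover_lip (a point): Middle of the top outer edge of the cover's lip: cover frame x -50, y 0, z 30 mm.
- cam (a joint): Angle of the fastener about the vertical, rad, growing anticlockwise from above. 0 = parked (tongue along the box's -x, beside the track); 1.571 = locked at a hard stop (tongue across the track along the box's -y, 2 mm behind a home cover's lip). Starts between 0 and 0.2. Friction about 0.1 N m, no spring; stays where left.
- cam_head (a point): Top centre of the fastener's head, on its axis: box frame x -9, y 109, z 78 mm. x axis lies along the slot (box's x at angle 0); -x is where the tongue points. Disc, 100 mm diameter; straight slot right across, 40 mm wide between two raised cheeks, 18 mm deep, open-ended, floor 60 mm above the table. A fingertip about 33 mm from the axis turns it by pushing on a cheek along an arc.
- cam_tongue (a point): Middle of the tongue's tip, 89 mm from the axis. Tongue 14 mm wide, 6 mm thick, underside 48 mm above the table: it passes over the rails and the plate but not over the lip (lip top 64 mm above the table).
- plastic_cup: White plastic cup, 63 mm diameter, 44 mm high, standing on the table left of the filter box; origin at the centre of its underside. Bystander.
- stone_chunk: Broken limestone, about 63 x 78 x 34 mm, on the table beyond the end stop; origin at the centre of its underside. Bystander.
- pad_60: Hand sanding pad, 55 x 90 x 22 mm, flat on the table well to the left; origin at the centre of its underside. Bystander.
- end_stop (a point): Middle of the end stop's face at deck height: filter box frame x 100, y 0, z 34 mm. The stop is 12 mm high and spans the track between the rails.

How it is judged:
By the outcome, as a careful person would: the job done as asked, in the order asked, and still so for the second after the job is handed in, with the robot touching nothing.
It also fails if it takes over 48 s, if anything falls off the work surface, if the arm or the gripper's body presses on something with over 40 N, if the wrist force passes 120 N, or if a joint passes its speed limit or range.

## Working session

There is one attempt and no reset: what is moved stays moved. The work goes in short steps, Python scripts to look and compute and a tool call to move; the robot and the scene stay as the last step left them, time stands still between calls to the robot, and variables do not carry over. Pictures are saved under pics/ and viewed, at most 10 in all, crops included, and the job is handed in when it is done.

Besides the shell and the picture viewer there is one more tool, called after "Call:" by a JSON object that holds its "method" and its "body". send_rows: Moves the arm, as the interface text tells. Its arguments: {"type":"object","properties":{"dr":{"type":"array","items":{"type":"array","items":{"type":"number"}}},"xyz":{"type":"array","items":{"type":"array","items":{"type":"number"}}},"jaw":{"type":"array","items":{"type":"number"}}},"required":["dr","xyz","jaw"]}

```bash
mkdir -p pics; ls; python3 - <<'E'
from bench import ctrl
import cv2,numpy as np
o=ctrl.get_obs();print({k:np.round(v,3).tolist() for k,v in o.items()},ctrl.tip_extent)
for n in("top","scene"):
    cv2.imwrite(f"pics/{n}0.png",ctrl.camera(n)[:,:,::-1]);c=ctrl.calibration(n);print(n,{k:np.round(v,4).tolist() if not isinstance(v,str) else v for k,v in c.items()})
E
```

```text
pics
{'time_s': 0.0, 'q': [0.977, 0.182, 1.608, -0.0, 1.354, -0.206], 'dq': [-0.001, -0.001, -0.001, -0.001, 0.001, -0.002], 'joint_efforts': [0.001, -44.487, -35.133, -0.0, 0.009, 0.0], 'eef_pos': [0.217, 0.532, 0.249], 'eef_rot': [-0.0, 0.193, 0.981, -0.001], 'wrist_force': [-0.172, -0.004, -0.624], 'torque': [-0.004, 0.004, -0.025], 'grasp_force': 0.0, 'opening': 1.0} 0.019
top {'camera_matrix': [[615.6118, 0.0, 327.023], [0.0, 615.6118, 243.3714], [0.0, 0.0, 1.0]], 'world_from_camera': [[-0.0188, 0.981, -0.193, 0.3262], [-0.9998, -0.0184, 0.0036, -0.0776], [0.0, 0.1931, 0.9812, 1.2486], [0.0, 0.0, 0.0, 1.0]]}
scene {'camera_matrix': [[475.7136, 0.0, 313.9538], [0.0, 475.7136, 235.5501], [0.0, 0.0, 1.0]], 'world_from_camera': [[0.7744, 0.4891, -0.4014, 0.1152], [-0.6327, 0.6082, -0.4794, -0.5894], [0.0097, 0.6251, 0.7805, 0.8872], [0.0, 0.0, 0.0, 1.0]]}
```

View pics/top0.png

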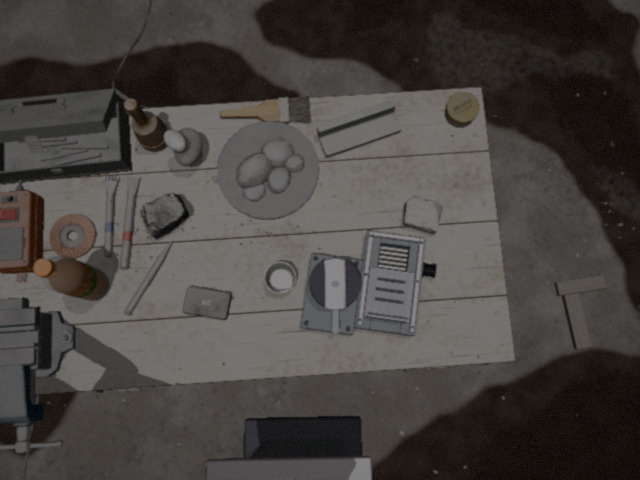

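View pics/scene0.png

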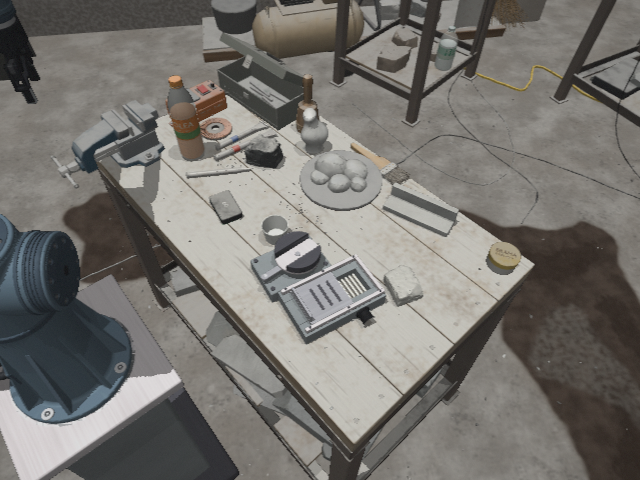

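The top view shows the box around (360,285), with the cam disc at about (335,284), its tongue pointing down the image, and the spigot at (430,269). The cover lies at about (390,295). I'll enlarge that area.

```bash
python3 - <<'E'
import cv2
i=cv2.imread("pics/top0.png")[220:345,285:445]
i=cv2.convertScaleAbs(i,alpha=1.6)
cv2.imwrite("pics/c1.png",cv2.resize(i,None,fx=4.7,fy=4.7,interpolation=cv2.INTER_CUBIC))
i=cv2.imread("pics/scene0.png")[220:345,240:400]
cv2.imwrite("pics/c2.png",cv2.resize(i,None,fx=4.7,fy=4.7,interpolation=cv2.INTER_CUBIC))
E
```

```text
(no output)
```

View pics/c1.png

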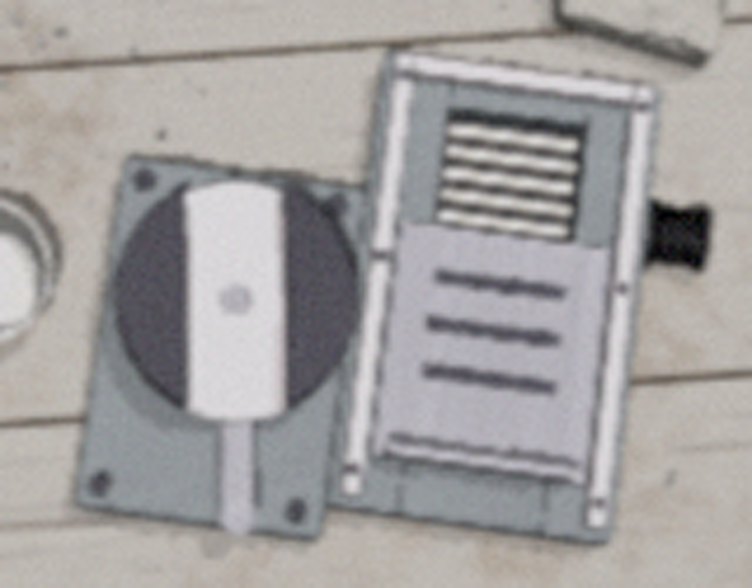

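View pics/c2.png

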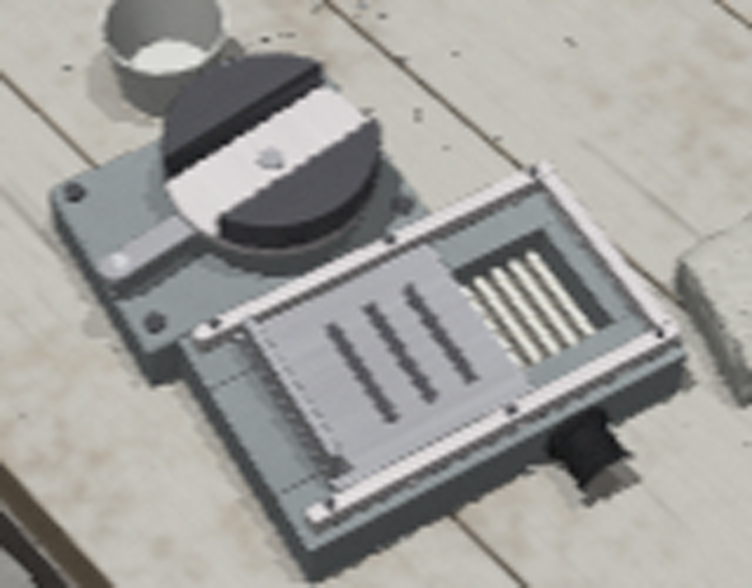

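The crops show the deck corners, the bolt at (235,298) in c1 and (270,157) in c2, and the lip edge running from (376,455) to (582,485) in c1. I'll fit the box pose by least squares on rays.

```bash
cat > h.py <<'E'
from bench import ctrl
import numpy as np
from scipy.spatial.transform import Rotation as R
def ray(n,uv,z):
    c=ctrl.calibration(n);K=np.array(c["camera_matrix"]);T=np.array(c["world_from_camera"])
    d=np.linalg.inv(K)@[uv[0],uv[1],1];d=T[:3,:3]@(d*[1,-1,-1]);o=T[:3,3]
    return (o+d*(z-o[2])/d[2])[:2]
def crop(n,p):
    return np.array(p)/4.7+np.array([285,220] if n=="top" else [240,220])-.4
def fit(A,B): # B=R A+t
    a=A-A.mean(0);b=B-B.mean(0);th=np.arctan2((a[:,0]*b[:,1]-a[:,1]*b[:,0]).sum(),(a*b).sum())
    M=np.array([[np.cos(th),-np.sin(th)],[np.sin(th),np.cos(th)]]);return th,M,B.mean(0)-M@A.mean(0)
E
python3 - <<'E'
from h import *
P={"top":[((607,543),-85,-60,34),((658,90),110,-60,34),((388,52),110,60,34),((78,508),-100,165,34),((320,538),-100,60,34),((128,158),50,165,34),((235,298),-9,109,60)],
"scene":[((313,545),-85,-60,34),((685,350),110,-60,34),((50,190),-100,165,34),((150,355),-100,60,34),((270,157),-9,109,60)]}
L={"top":[(376,455),(582,485)],"scene":[(250,322),(335,470)]}
TG={"top":(235,530),"scene":(113,270)}
AA=[];BB=[]
for n in P:
    A=np.array([[p[1],p[2]] for p in P[n]])/1e3;B=np.array([ray(n,crop(n,p[0]),p[3]/1e3) for p in P[n]])
    AA.append(A);BB.append(B);th,M,t=fit(A,B);print(n,np.degrees(th),t,"\n",np.round((B-A@M.T-t)*1e3,1).tolist())
th,M,t=fit(np.vstack(AA),np.vstack(BB));print("all",th,np.degrees(th),t,"cam",M@[-.009,.109]+t)
for n in L:
    print(n,"lip box mm",[np.round((ray(n,crop(n,p),.064)-t)@M*1e3,1).tolist() for p in L[n]],"tongue",np.round((ray(n,crop(n,TG[n]),.054)-t)@M*1e3,1))
E
```

```text
top -8.960316897139558 [ 0.47198693 -0.20451431] 
 [[0.7, 2.5], [-0.3, 2.2], [-0.2, -1.2], [-1.0, -2.4], [1.1, 0.8], [-1.4, -2.0], [1.2, 0.2]]
scene -8.623074758685208 [ 0.47402631 -0.20615353] 
 [[1.7, 1.8], [-2.6, 1.2], [0.9, -2.8], [0.0, -1.4], [0.0, 1.2]]
all -0.15260328206739382 -8.743524002306106 [ 0.47293268 -0.20523735] cam [ 0.48060655 -0.09613597]
top lip box mm [[-65.2, 44.5], [-66.0, -40.0]] tongue [-102.4   97.5]
scene lip box mm [[-60.5, 33.5], [-65.0, -47.2]] tongue [-97.2  93.7]
```

```bash
cat >> h.py <<'E'
t=np.array([.4729,-.2052]);th=-.1526;M=np.array([[np.cos(th),-np.sin(th)],[np.sin(th),np.cos(th)]])
def box(x,y): return M@[x/1e3,y/1e3]+t
def goto(w,z,yaw,frm=None):  # tool-frame shift (cm), turn (6deg units) from current/given pose; yaw (deg) of tool x, tool down
    o=ctrl.get_obs();q=np.array(o["eef_rot"]);Rc=R.from_quat(q[[1,2,3,0]]);p=np.array(o["eef_pos"])
    Rt=R.from_euler("z",yaw,degrees=True)*R.from_euler("x",180,degrees=True)
    return np.round(Rc.inv().apply(np.r_[w,z]-p)*100,2).tolist(),np.round(np.degrees((Rc.inv()*Rt).as_rotvec())/6,2).tolist()
def st():
    o=ctrl.get_obs();q=np.array(o["eef_rot"]);ax=R.from_quat(q[[1,2,3,0]]).apply([1,0,0]);p=np.array(o["eef_pos"])
    print("t",round(o["time_s"],2),"box mm",np.round((p[:2]-t)@M*1e3,1),"z",round(p[2],4),"yaw",round(np.degrees(np.arctan2(ax[1],ax[0])),2),"F",np.round(o["wrist_force"],1),"open",round(o["opening"],2),"tip",ctrl.tip_extent,"q",np.round(o["q"],2))
E
python3 - <<'E'
from h import *
st();yaw=90+np.degrees(th)
print(goto([.36,.2],.27,yaw),goto(box(-100,0),.2,yaw))
E
```

```text
t 0.1 box mm [-364.8  689.7] z 0.2495 yaw 157.78 F [-0.2 -0.6  0.6] open 0.99 tip 0.019 q [ 0.98  0.18  1.61 -0.    1.35 -0.21]
([-25.78, -25.33, -2.02], [-0.01, 0.01, 12.75]) ([-41.83, -60.89, 5.03], [-0.01, 0.01, 12.75])
```

Call:
{"method": "send_rows", "body": {"dr": [[0, 0, 1.5], [0, 0, 3], [0, 0, 4.5], [0, 0, 6], [0, 0, 7.5], [0, 0, 9], [0, 0, 10.5], [0, 0, 10.5]], "xyz": [[-3, -3, -2], [-6.5, -6.3, -2], [-10, -9.7, -2], [-13, -13, -2], [-16, -16, -2], [-20, -20, -2], [-23, -23, -2], [-25.8, -25.3, -2]], "jaw": [0, 0, 0, 0, 0, 0, 0, 0]}}

```text
time_s: 1.1
eef_pos: [0.3607, 0.199, 0.2701]
eef_rot: [-0.0, 0.678, 0.735, -0.0]
wrist_force: [1.0, 0.4, -0.3]
opening: 0.003
grasp_force: 0.0
```

```bash
python3 - <<'E'
from h import *
st();yaw=90+np.degrees(th)
print(goto(box(-100,0),.2,yaw),goto(box(-100,0),.063,yaw))
E
```

```text
t 1.1 box mm [-172.3  382.4] z 0.2701 yaw 94.63 F [ 1.   0.4 -0.3] open 0.0 tip 0.019 q [ 0.21 -0.23  1.96 -0.    1.4   0.13]
([-38.88, -1.81, 7.01], [-0.0, 0.0, 2.23]) ([-38.88, -1.81, 20.71], [-0.0, 0.0, 2.23])
```

Call:
{"method": "send_rows", "body": {"dr": [[0, 0, 0.5], [0, 0, 1], [0, 0, 1.5], [0, 0, 2.23], [0, 0, 2.23], [0, 0, 2.23], [0, 0, 2.23], [0, 0, 2.23]], "xyz": [[-5, -0.2, 1], [-11, -0.5, 2], [-17, -0.8, 3], [-23, -1.1, 4], [-29, -1.4, 5], [-34, -1.6, 6], [-38.9, -1.8, 7], [-38.9, -1.8, 7]], "jaw": [0, 0, 0, 0, 0, 0, 0, 0]}}

```text
time_s: 2.1
eef_pos: [0.3744, -0.1911, 0.1994]
eef_rot: [-0.001, 0.76, 0.65, -0.0]
wrist_force: [-0.2, 0.0, -0.0]
opening: 0.002
grasp_force: 0.0
```

```bash
python3 - <<'E'
from h import *
st();yaw=90+np.degrees(th)
print(goto(box(-100,0),.075,yaw))
E
```

```text
t 2.1 box mm [-99.5  -1. ] z 0.1994 yaw 81.14 F [-0.2  0.  -0. ] open 0.0 tip 0.019 q [-0.76 -0.12  2.03 -0.    1.24 -0.6 ]
([0.09, -0.03, 12.44], [-0.02, -0.01, -0.02])
```

Call:
{"method": "send_rows", "body": {"dr": [[0, 0, 0], [0, 0, 0], [0, 0, 0], [0, 0, 0], [0, 0, 0], [0, 0, 0], [0, 0, 0], [0, 0, 0]], "xyz": [[0, 0, 2], [0, 0, 4], [0, 0, 6.5], [0, 0, 8.5], [0, 0, 10.5], [0, 0, 11.5], [0, 0, 12.4], [0, 0, 12.4]], "jaw": [0, 0, 0, 0, 0, 0, 0, 0]}}

```text
time_s: 3.1
eef_pos: [0.3749, -0.1882, 0.076]
eef_rot: [-0.0, 0.758, 0.652, -0.0]
wrist_force: [0.7, -0.3, 0.7]
opening: -0.001
grasp_force: 0.0
```

```bash
python3 - <<'E'
from h import *
import cv2
st()
a=ctrl.camera("scene")[200:340,220:400,::-1];cv2.imwrite("pics/s1.png",cv2.resize(a,None,fx=4.2,fy=4.2,interpolation=cv2.INTER_CUBIC))
E
```

```text
t 3.1 box mm [-99.4   1.9] z 0.076 yaw 81.41 F [ 0.7 -0.3  0.7] open -0.0 tip 0.019 q [-0.75  0.09  2.12  0.    0.94 -0.6 ]
```

View pics/s1.png

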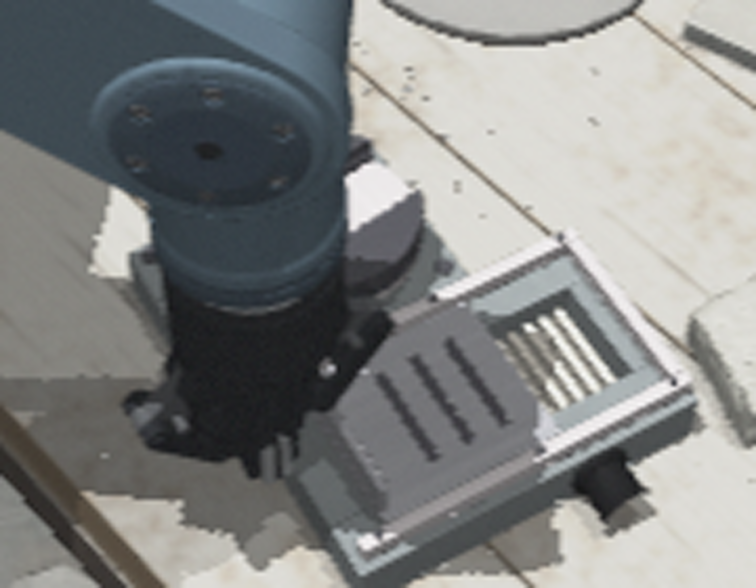

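The image shows the closed fingertips at crop (265,470), just behind the lip, with nothing touching. I'll check the tip height from that pixel.

```bash
python3 - <<'E'
from h import *
for uv in [(250,475),(265,465),(290,450)]:
  p=np.array(uv)/4.2+[220,200]-.4
  for z in(.044,.057): print(uv,z,np.round((ray("scene",p,z)-t)@M*1e3,1))
print(goto(box(-14,0),.075,81.26))
E
```

```text
(250, 475) 0.044 [-106.6    7.7]
(250, 475) 0.057 [-109.5    0.9]
(265, 465) 0.044 [-97.8   8.9]
(265, 465) 0.057 [-100.9    2.1]
(290, 450) 0.044 [-83.5  10.1]
(290, 450) 0.057 [-86.8   3.3]
([-0.18, 8.51, 0.15], [0.0, 0.0, 0.03])
```

Call:
{"method": "send_rows", "body": {"dr": [[0, 0, 0], [0, 0, 0], [0, 0, 0], [0, 0, 0], [0, 0, 0], [0, 0, 0], [0, 0, 0], [0, 0, 0]], "xyz": [[0, 0, 0.5], [-0.1, 1, 0.5], [-0.1, 2, 0.5], [-0.1, 3, 0.5], [-0.1, 4, 0.5], [-0.2, 5, 0.5], [-0.2, 6, 0.5], [-0.2, 7, 0.5]], "jaw": [0, 0, 0, 0, 0, 0, 0, 0]}}

```text
time_s: 4.15
eef_pos: [0.4439, -0.2007, 0.0712]
eef_rot: [-0.001, 0.758, 0.652, -0.001]
wrist_force: [-6.0, 0.4, 4.9]
opening: 0.002
grasp_force: 3.1
```

```bash
python3 - <<'E'
from h import *
st();print(goto(box(-14,0),.0705,81.26))
E
```

```text
t 4.15 box mm [-29.3  -0. ] z 0.0712 yaw 81.43 F [-6.   0.4  4.9] open 0.0 tip 0.019 q [-0.67  0.24  1.95 -0.    0.95 -0.52]
([-0.0, 1.53, 0.06], [-0.02, -0.01, 0.03])
```

Call:
{"method": "send_rows", "body": {"dr": [[0, 0, 0], [0, 0, 0], [0, 0, 0], [0, 0, 0], [0, 0, 0], [0, 0, 0], [0, 0, 0], [0, 0, 0]], "xyz": [[0, 0.2, 0], [0, 0.4, 0], [0, 0.6, 0], [0, 0.8, 0], [0, 1.0, 0], [0, 1.2, 0], [0, 1.35, 0], [0, 1.35, 0]], "jaw": [0, 0, 0, 0, 0, 0, 0, 0]}}

```text
time_s: 5.15
eef_pos: [0.4571, -0.2028, 0.0712]
eef_rot: [-0.0, 0.758, 0.652, -0.0]
wrist_force: [-4.7, 0.6, 2.5]
opening: 0.001
grasp_force: 2.2
```

```bash
python3 - <<'E'
from h import *
st()
E
```

```text
t 5.15 box mm [-16.   -0.1] z 0.0712 yaw 81.41 F [-4.7  0.6  2.5] open 0.0 tip 0.019 q [-0.66  0.26  1.92 -0.    0.96 -0.51]
```

Call:
{"method": "send_rows", "body": {"dr": [[0, 0, 0], [0, 0, 0], [0, 0, 0], [0, 0, 0], [0, 0, 0], [0, 0, 0], [0, 0, 0], [0, 0, 0]], "xyz": [[0, 0.1, 0], [0, 0.2, 0], [0, 0.3, 0], [0, 0.4, 0], [0, 0.5, 0], [0, 0.5, 0], [0, 0.5, 0], [0, 0.5, 0]], "jaw": [0, 0, 0, 0, 0, 0, 0, 0]}}

```text
time_s: 6.15
eef_pos: [0.4605, -0.2034, 0.071]
eef_rot: [-0.002, 0.758, 0.652, -0.001]
wrist_force: [-11.8, 0.1, 7.9]
opening: -0.002
grasp_force: 6.1
```

```bash
python3 - <<'E'
from h import *
st()
E
```

```text
t 6.15 box mm [-12.5  -0.1] z 0.071 yaw 81.43 F [-11.8   0.1   7.9] open -0.0 tip 0.019 q [-0.65  0.27  1.91 -0.    0.97 -0.5 ]
```

Call:
{"method": "send_rows", "body": {"dr": [[0, 0, 0], [0, 0, 0], [0, 0, 0], [0, 0, 0], [0, 0, 0], [0, 0, 0], [0, 0, 0], [0, 0, 0]], "xyz": [[0, 0.1, 0], [0, 0.2, 0], [0, 0.3, 0], [0, 0.3, 0], [0, 0.3, 0], [0, 0.3, 0], [0, 0.3, 0], [0, 0.3, 0]], "jaw": [0, 0, 0, 0, 0, 0, 0, 0]}}

```text
time_s: 7.15
eef_pos: [0.461, -0.2034, 0.0708]
eef_rot: [-0.004, 0.758, 0.652, -0.003]
wrist_force: [-23.0, 1.1, 17.5]
opening: 0.0
grasp_force: 12.1
```

```bash
python3 - <<'E'
from h import *
st()
E
```

```text
t 7.15 box mm [-12.  -0.] z 0.0708 yaw 81.46 F [-23.    1.1  17.5] open 0.0 tip 0.019 q [-0.65  0.28  1.9  -0.    0.97 -0.5 ]
```

The force rises to 23 N with almost no travel, so the cover is on the end stop. Next I back off and lift.

Call:
{"method": "send_rows", "body": {"dr": [[0, 0, 0], [0, 0, 0], [0, 0, 0], [0, 0, 0], [0, 0, 0], [0, 0, 0], [0, 0, 0], [0, 0, 0]], "xyz": [[0, -0.5, 0], [0, -1.2, 0], [0, -2.5, 0], [0, -3, -2], [0, -3, -5], [0, -3, -8], [0, -3, -10], [0, -3, -10]], "jaw": [0, 0, 0, 0, 0, 0, 0, 0]}}

```text
time_s: 8.15
eef_pos: [0.4364, -0.2005, 0.1728]
eef_rot: [0.002, 0.758, 0.652, 0.0]
wrist_force: [-0.3, 0.2, 0.2]
opening: -0.004
grasp_force: 0.0
```

```bash
python3 - <<'E'
from h import *
import cv2
st()
a=.15
print(goto(box(-9+33*np.cos(a),109+33*np.sin(a)),.13,81.26+np.degrees(a)),goto(box(-9+33*np.cos(a),109+33*np.sin(a)),.083,81.26+np.degrees(a)))
a=ctrl.camera("top")[220:345,285:445,::-1];cv2.imwrite("pics/t2.png",cv2.resize(cv2.convertScaleAbs(a,alpha=1.6),None,fx=4.7,fy=4.7,interpolation=cv2.INTER_CUBIC))
E
```

```text
t 8.15 box mm [-36.8  -0.9] z 0.1728 yaw 81.4 F [-0.3  0.2  0.2] open -0.0 tip 0.019 q [-0.68  0.05  1.92  0.    1.17 -0.53]
([11.47, 6.06, 4.28], [0.03, 0.02, -1.41]) ([11.48, 6.04, 8.98], [0.03, 0.02, -1.41])
```

View pics/t2.png

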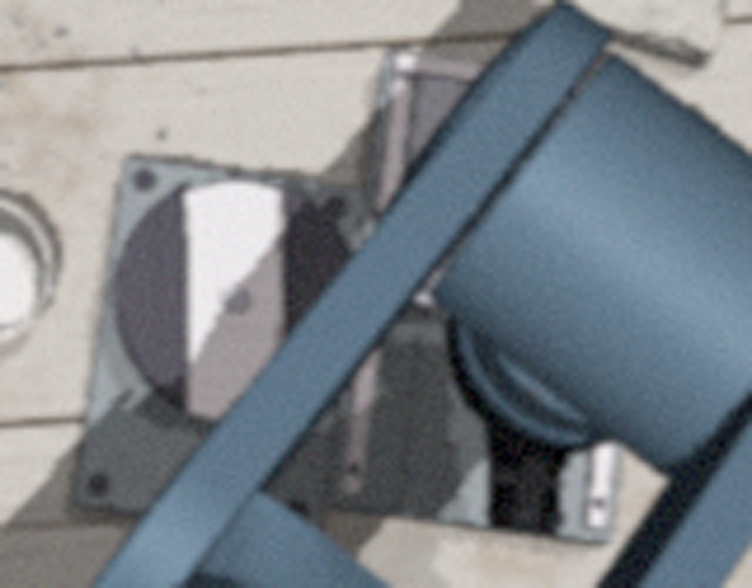

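The cover now reaches the end-stop rail and the fastener hasn't moved. Its slot runs up the image, between columns 187 and 285. I'll move over its far end and insert the fingertip.

Call:
{"method": "send_rows", "body": {"dr": [[0, 0, -0.5], [0, 0, -1], [0, 0, -1.4], [0, 0, -1.4], [0, 0, -1.4], [0, 0, -1.4], [0, 0, -1.4], [0, 0, -1.4]], "xyz": [[3, 1.5, 0], [6, 3, 0], [9, 5, 0], [11.5, 6, 0], [11.5, 6, 1.5], [11.5, 6, 3], [11.5, 6, 4.3], [11.5, 6, 4.3]], "jaw": [0, 0, 0, 0, 0, 0, 0, 0]}}

```text
time_s: 9.2
eef_pos: [0.5107, -0.0952, 0.1264]
eef_rot: [-0.002, 0.709, 0.705, -0.001]
wrist_force: [0.2, 0.1, 1.0]
opening: 0.001
grasp_force: 0.0
```

```bash
python3 - <<'E'
from h import *
import cv2
st()
a=.15
print(goto(box(-9+33*np.cos(a),109+33*np.sin(a)),.085,81.26+np.degrees(a)))
a=ctrl.camera("scene")[200:340,220:400,::-1];cv2.imwrite("pics/s3.png",cv2.resize(a,None,fx=4.2,fy=4.2,interpolation=cv2.INTER_CUBIC))
E
```

```text
t 9.2 box mm [ 20.6 114.4] z 0.1264 yaw 89.73 F [0.2 0.1 1. ] open 0.0 tip 0.019 q [-0.41  0.21  1.85 -0.    1.09 -0.41]
([-0.1, 0.31, 4.14], [-0.03, -0.01, -0.02])
```

View pics/s3.png

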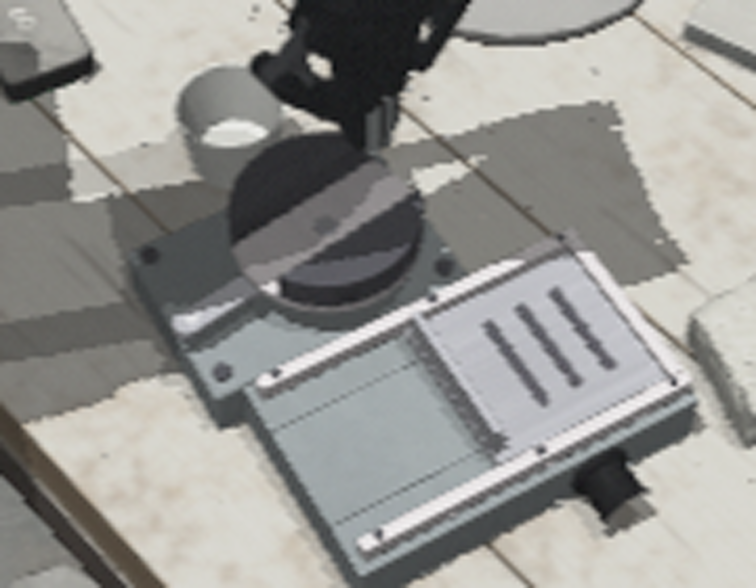

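The cover is fully home, its lip runs (420,325)–(500,445), and the finger hangs over the far end of the slot. Going down.

Call:
{"method": "send_rows", "body": {"dr": [[0, 0, 0], [0, 0, 0], [0, 0, 0], [0, 0, 0], [0, 0, 0], [0, 0, 0], [0, 0, 0], [0, 0, 0]], "xyz": [[-0.1, 0.3, 0.5], [-0.1, 0.3, 1.2], [-0.1, 0.3, 2], [-0.1, 0.3, 2.7], [-0.1, 0.3, 3.4], [-0.1, 0.3, 3.9], [-0.1, 0.3, 4.3], [-0.1, 0.3, 4.3]], "jaw": [0, 0, 0, 0, 0, 0, 0, 0]}}

```text
time_s: 10.25
eef_pos: [0.5149, -0.096, 0.085]
eef_rot: [-0.0, 0.708, 0.706, -0.0]
wrist_force: [1.1, 0.0, 0.4]
opening: -0.001
grasp_force: 0.0
```

```bash
cat >> h.py <<'E'
def arc(angles,r=33,z=.084):
    for a in angles: print(round(a,2),*goto(box(-9+r*np.cos(a),109+r*np.sin(a)),z,81.26+np.degrees(a)))
E
python3 - <<'E'
from h import *
st();arc(np.linspace(.25,.95,8))
E
```

```text
t 10.25 box mm [ 25.  114.3] z 0.085 yaw 89.8 F [1.1 0.  0.4] open -0.0 tip 0.019 q [-0.41  0.28  1.85 -0.    1.   -0.41]
0.25 [0.31, -0.15, 0.1] [-0.0, -0.0, -0.96]
0.35 [0.63, -0.2, 0.1] [-0.0, -0.0, -1.92]
0.45 [0.95, -0.29, 0.1] [-0.0, -0.0, -2.87]
0.55 [1.26, -0.4, 0.1] [-0.0, -0.0, -3.83]
0.65 [1.56, -0.54, 0.1] [-0.0, -0.0, -4.78]
0.75 [1.84, -0.72, 0.1] [-0.0, -0.0, -5.74]
0.85 [2.1, -0.92, 0.1] [-0.0, -0.0, -6.69]
0.95 [2.35, -1.14, 0.1] [-0.0, -0.0, -7.65]
```

No contact on insertion, so the tip is in the slot. Now the first part of the arc.

Call:
{"method": "send_rows", "body": {"dr": [[0, 0, -1], [0, 0, -1.9], [0, 0, -2.9], [0, 0, -3.8], [0, 0, -4.8], [0, 0, -5.7], [0, 0, -6.7], [0, 0, -7.6]], "xyz": [[0.3, -0.15, 0.1], [0.63, -0.2, 0.1], [0.95, -0.3, 0.1], [1.26, -0.4, 0.1], [1.56, -0.54, 0.1], [1.84, -0.72, 0.1], [2.1, -0.92, 0.1], [2.35, -1.14, 0.1]], "jaw": [0, 0, 0, 0, 0, 0, 0, 0]}}

```text
time_s: 11.25
eef_pos: [0.5048, -0.0734, 0.0849]
eef_rot: [0.002, 0.378, 0.926, -0.0]
wrist_force: [2.8, -3.5, -2.8]
opening: 0.003
grasp_force: 2.1
```

```bash
python3 - <<'E'
from h import *
st();arc(np.linspace(1.05,1.75,8))
E
```

```text
t 11.25 box mm [ 11.5 135.1] z 0.0849 yaw 135.58 F [ 2.8 -3.5 -2.8] open 0.0 tip 0.019 q [-0.38  0.26  1.89 -0.    0.99 -1.17]
1.05 [0.48, -0.04, 0.09] [0.0, 0.03, -0.97]
1.15 [0.81, -0.09, 0.09] [0.0, 0.03, -1.93]
1.25 [1.13, -0.17, 0.09] [-0.0, 0.03, -2.88]
1.35 [1.44, -0.28, 0.08] [-0.0, 0.03, -3.84]
1.45 [1.73, -0.43, 0.08] [-0.0, 0.03, -4.79]
1.55 [2.01, -0.6, 0.08] [-0.0, 0.03, -5.75]
1.65 [2.28, -0.8, 0.08] [-0.01, 0.03, -6.7]
1.75 [2.52, -1.02, 0.08] [-0.01, 0.03, -7.66]
```

Call:
{"method": "send_rows", "body": {"dr": [[0, 0, -1], [0, 0, -1.9], [0, 0, -2.9], [0, 0, -3.8], [0, 0, -4.8], [0, 0, -5.8], [0, 0, -5.8], [0, 0, -5.8]], "xyz": [[0.48, -0.04, 0], [0.81, -0.1, 0], [1.13, -0.17, 0], [1.44, -0.28, 0], [1.73, -0.43, 0], [2.0, -0.6, 0], [2.28, -0.8, 0], [2.28, -0.8, 0]], "jaw": [0, 0, 0, 0, 0, 0, 0, 0]}}

```text
time_s: 12.25
eef_pos: [0.4834, -0.0633, 0.0853]
eef_rot: [0.002, 0.085, 0.996, -0.001]
wrist_force: [3.9, -4.3, -0.5]
opening: 0.001
grasp_force: 2.1
```

```bash
python3 - <<'E'
from h import *
st();arc(np.linspace(1.65,2.0,8))
E
```

```text
t 12.25 box mm [-11.1 141.8] z 0.0853 yaw 170.2 F [ 3.9 -4.3 -0.5] open 0.0 tip 0.019 q [-0.37  0.21  1.95 -0.    0.98 -1.77]
1.65 [0.05, 0.01, 0.13] [-0.02, 0.04, -0.93]
1.7 [0.21, -0.01, 0.13] [-0.02, 0.04, -1.41]
1.75 [0.37, -0.04, 0.13] [-0.02, 0.04, -1.89]
1.8 [0.53, -0.08, 0.13] [-0.02, 0.04, -2.37]
1.85 [0.69, -0.12, 0.13] [-0.02, 0.04, -2.84]
1.9 [0.85, -0.17, 0.13] [-0.02, 0.04, -3.32]
1.95 [1.0, -0.23, 0.13] [-0.02, 0.04, -3.8]
2.0 [1.15, -0.3, 0.13] [-0.02, 0.03, -4.28]
```

Call:
{"method": "send_rows", "body": {"dr": [[0, 0, 0], [0, 0, 0], [0, 0, 0], [0, 0, 0], [0, 0, 0], [0, 0, 0], [0, 0, 0], [0, 0, 0]], "xyz": [[0.15, 0, 0], [0.3, -0.03, 0], [0.45, -0.06, 0], [0.6, -0.1, 0], [0.7, -0.12, 0], [0.8, -0.15, 0], [0.8, -0.15, 0], [0.8, -0.15, 0]], "jaw": [0, 0, 0, 0, 0, 0, 0, 0]}}

```text
time_s: 13.25
eef_pos: [0.4773, -0.0635, 0.0856]
eef_rot: [0.004, 0.086, 0.996, -0.001]
wrist_force: [10.7, -2.8, -6.2]
opening: 0.001
grasp_force: 5.6
```

```bash
python3 - <<'E'
from h import *
st()
E
```

```text
t 13.25 box mm [-17.2 140.8] z 0.0856 yaw 170.17 F [10.7 -2.8 -6.2] open 0.0 tip 0.019 q [-0.38  0.19  1.97  0.    0.97 -1.78]
```

Call:
{"method": "send_rows", "body": {"dr": [[0, 0, 0], [0, 0, 0], [0, 0, 0], [0, 0, 0], [0, 0, 0], [0, 0, 0], [0, 0, 0], [0, 0, 0]], "xyz": [[0.1, -0.03, 0], [0.2, -0.06, 0], [0.3, -0.1, 0], [0.4, -0.1, 0], [0.4, -0.1, 0], [0.4, -0.1, 0], [0.4, -0.1, 0], [0.4, -0.1, 0]], "jaw": [0, 0, 0, 0, 0, 0, 0, 0]}}

```text
time_s: 14.25
eef_pos: [0.4769, -0.064, 0.0866]
eef_rot: [0.009, 0.086, 0.996, -0.001]
wrist_force: [23.5, 0.3, -14.0]
opening: -0.001
grasp_force: 11.7
```

```bash
python3 - <<'E'
from h import *
st()
E
```

```text
t 14.25 box mm [-17.5 140.2] z 0.0866 yaw 170.11 F [ 23.5   0.3 -14. ] open -0.0 tip 0.019 q [-0.38  0.19  1.97  0.    0.96 -1.78]
```

The fastener is at its hard stop: 23 N with no further travel. I'll ease off, lift and retreat to the left so both cameras can see.

Call:
{"method": "send_rows", "body": {"dr": [[0, 0, 0], [0, 0, 0], [0, 0, 0], [0, 0, 0], [0, 0, 0], [0, 0, 0], [0, 0, 0], [0, 0, 0]], "xyz": [[-0.5, 0, 0], [-0.9, 0, 0], [-0.9, 0, 0], [-0.9, 0, -2], [-0.9, 0, -5], [-0.9, 0, -9], [-0.9, 0, -13], [-0.9, 0, -13]], "jaw": [0, 0, 0, 0, 0, 0, 0, 0]}}

```text
time_s: 15.25
eef_pos: [0.4801, -0.0647, 0.2174]
eef_rot: [0.003, 0.085, 0.996, -0.001]
wrist_force: [-0.2, 0.6, -0.5]
opening: -0.001
grasp_force: 0.0
```

Call:
{"method": "send_rows", "body": {"dr": [[0, 0, 0], [0, 0, 0], [0, 0, 0], [0, 0, 0], [0, 0, 0], [0, 0, 0], [0, 0, 0], [0, 0, 0]], "xyz": [[1, 4, -1], [3, 8, -3], [5, 13, -5], [6, 18, -5], [7, 23, -5], [8, 28, -5], [8, 30, -5], [8, 30, -5]], "jaw": [0, 0, 0, 0, 0, 0, 0, 0]}}

```text
time_s: 16.25
eef_pos: [0.4502, 0.2455, 0.263]
eef_rot: [-0.001, 0.084, 0.996, -0.001]
wrist_force: [-0.7, -0.4, -0.4]
opening: -0.003
grasp_force: 0.0
```

```bash
python3 - <<'E'
from h import *
import cv2
st()
a=ctrl.camera("top")[220:345,285:445,::-1];a=cv2.resize(cv2.convertScaleAbs(a,alpha=1.6),(768,600),interpolation=cv2.INTER_CUBIC)
b=ctrl.camera("scene")[200:340,220:400,::-1];b=cv2.resize(b,(768,600),interpolation=cv2.INTER_CUBIC)
cv2.imwrite("pics/t4.png",a);cv2.imwrite("pics/s4.png",b)
E
```

```text
t 16.25 box mm [-90.9 442. ] z 0.263 yaw 170.32 F [-0.7 -0.4 -0.4] open -0.0 tip 0.019 q [ 0.27  0.03  1.75 -0.    1.37 -1.13]
```

View pics/t4.png

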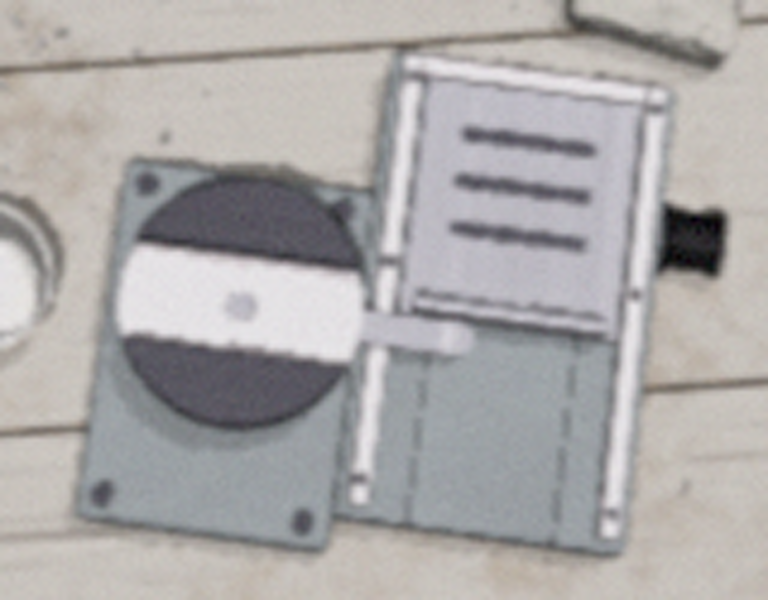

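View pics/s4.png

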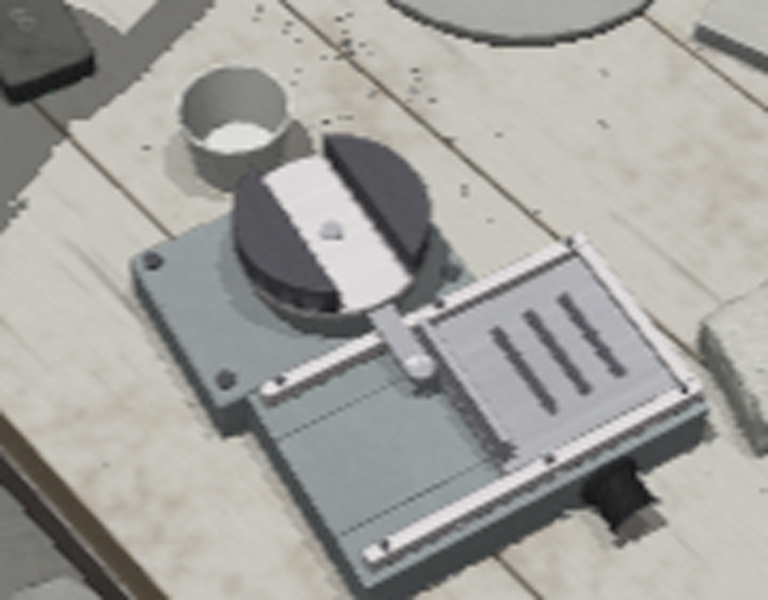

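The cover is against the end stop, with the plate edge at about row 80 of the top crop. The tongue lies behind the lip, across the track from (365,325) to (465,338), parallel to the lip. The cup, sanding pad and stone have not moved.

```bash
python3 -c "
from bench import ctrl
print(ctrl.hand_in())"
```

```text
the job is handed in; nothing more can be done
None
```

The filter box is closed and handed in: the cover is home against the end stop and the fastener is turned to its hard stop, its tongue across the track behind the lip; the cup, pad and stone were left untouched, and it took about 16 s of the 48 s allowed.

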